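# Turn a blocked lens over in the lens flipper

## Task

Take the amber lens with the blue block out of its red job tray and seat it, block up, in the pins of the blue flipper plate. Let go of it, then swing the plate right over by its red handle bar so that the lens is turned block-down into the green sloping nest, and leave the plate fully over, with the lens lying flat in the nest. Do not disturb the green lens, the spray bottle or the carton.

Things in the scene. Friction and masses are not known exactly. Their poses are not given: they have to be found in the camera images.
- lens: round amber lens blank, 60 mm diameter, 8 mm thick, about 45 g, with a blue cylindrical block, 26 mm diameter and 22 mm tall, stuck on the middle of its upper face to hold it by. Origin: centre of the bare underside; z points from there through the block. It starts lying block up in the red job tray.
- block_top (a point): centre of the free end of the blue block, 30 mm from the lens's underside; axes as the lens
- fixture: lens turn-over fixture, fixed to the table: an aluminium base slab 125 x 250 x 10 mm. Origin at table height straight below the hinge axis. Its x axis is parallel to the hinge; the blue plate lies level on its -y side at the start; the green nest is on its +y side.
- flipper_hinge (a point): middle of the hinge axis, 45 mm above the table; the hinge axis is along its x, axes as the fixture
- flipper (a joint): angle of the blue plate: 0 = level and open on the fixture's -y side, growing as it swings up and over towards +y; 2.443 (140 degrees) = stop, fully over the nest. The stiff hinge (0.2 N m, about 2 N at the handle) stays where it is left. The lens tips out towards the nest by itself when the plate is about upright, and the closing plate guides it home.
- flipper_seat (a point): middle of the lens seat on the plate's floor, 58 mm from the hinge axis, 5 mm below it; turns with the plate. At joint 0: z up, x along the hinge, +y to the hinge. The lens's underside rests here between five white 8 mm pins (2 mm play all round): two 14 mm tall, 25 degrees either side of +y; three 7 mm tall, about at +x, -x and -y. Plate 84 x 82 mm.
- flipper_handle (a point): middle of the plate's red handle bar: 12 mm diameter, parallel to the hinge, 140 mm from its axis and at its height at joint 0; 76 mm free between the two arms that carry it, 44 mm from bar centre to plate edge. It turns with the plate, so it turns within the fingers if the gripper stays pointing down.
- nest: green sloping nest on the fixture: two rails 17 mm wide with a 42 mm gap between for the block, and four white pins 7 mm tall around the lens (3 mm play). Origin: centre, level with the rails' faces; z square out of the rails, leaning 40 degrees from vertical to the hinge; y up the slope. A turned lens has its bare underside 8 mm above this and its block in the gap.
- other_lens: green lens without a block, 64 mm diameter, 8 mm thick, in the grey tray: leave alone
- spray_bottle: clear spray bottle, 56 mm diameter, 160 mm tall, origin at its foot: leave alone
- carton: white carton with a blue band, 90 x 120 x 70 mm, origin at its underside: leave alone
- job_tray: fixed red tray, 170 x 140 mm, floor 4 mm thick, walls 22 mm high; origin at the centre of its underside. The lens's centre is at least 45 mm from the walls.
Not all that is in view belongs to the job. What is meant by the lens is not purple, and is the larger of those in its own colour.

How it is judged:
By the outcome, as a careful person would: the job done as asked, in the order asked, and still so for the second after the job is handed in, with the robot touching nothing.
It also fails if it takes over 59 s, if anything falls off the work surface, if the arm or the gripper's body presses on something with over 40 N, if the wrist force passes 120 N, or if a joint passes its speed limit or range.

## Robot

A 7-joint arm with a two-finger parallel gripper is mounted at the origin on the work surface. World frame = base frame: x ahead of the robot, y to its left, z up, the work surface at z = 0. Lengths are in m, angles in rad, forces in N, time in s.
With the tool pointing down it reaches from about 0.4 to 0.85 m from the base axis. Payload 4.5 kg.
Tool frame: the origin (TCP) lies at the very end of the fingers, on their centre line; the grasp point (between the pads) lies 19 mm behind it; z points along the fingers, y is the line along which they close (so a half turn about z gives the same grasp; the last joint's range is limited). The gripper opens to 85 mm and grips with 20 to 120 N. Pads are 22 mm wide; open, the fingers measure 114 mm over their backs; the gripper's body (76 mm by 85 mm) begins 54 mm behind the grasp point. The pads swing forward as they close: fully open they stand 13 mm farther back than shut.
Start: joints at [1.248, 0.689, -0.195, 1.565, 0.157, 0.902, -0.215], TCP at [0.218, -0.586, 0.231] pointing down, gripper open.
Joint ranges: [-3.01, 3.01], [-0.46, 2.08], [-1.47, 1.51], [0.13, 2.56], [-1, 4.14], [0.04, 2.09], [-2.66, 2.66]. Speed limits (rad/s): [2.57, 2.57, 3.14, 3.14, 3.14, 3.14, 3.14].

## Interface

Orientations are given as a 3x3 rotation matrix whose columns are the frame's x, y, z axes.
In Python, from rig import ctrl gives the robot as it stands. Calls block until the motion is done:
- ctrl.goto(position, orientation): joint-space move of the TCP to a pose.
- ctrl.move_l(position, ori=None, max_speed=0.15, contact_N=None): straight line of the TCP; ori=None keeps the orientation; max_speed is the mean speed in m/s. With contact_N (N) it stops when the force on the tool has changed by that much, and returns True; else False.
- ctrl.goto_joints(angles): joint-space move.
- ctrl.ungrasp() and ctrl.grasp(): open the fingers fully, or close them until they stop; the grip force is fixed at half the most.
- ctrl.dwell(seconds).
- ctrl.solve_ik(position, orientation): joint angles nearest the present ones, or None.
- ctrl.sense(): the state.
- ctrl.snapshot(name): name is "scene" or "top"; returns a dict with "pixels" (480x640x3 uint8, red, green, blue), "depth" (480x640 float32, m along the optical axis (not along the pixel's ray), 0 where there is no reading), "intrinsics" (3x3 intrinsics, pixels), "R" (3x3) and "t" (3): a world point X has camera coordinates R X + t. Camera axes: x right, y down, z forward; pixel columns grow to the right and rows downward; lengths in m; the calibration is good to about 2 mm. A picture is of the moment at which its call begins.
A pose or a line that the arm cannot do raises ctrl.PlanningError and nothing moves.
- ctrl.hand_in(): hands the job in; it is judged then, once.
Trained networks look in the newest picture that a camera, given by its name, has taken for a name from the list of things; names that differ only in an ending like _2 or _b are one class to them, and where a whole thing is asked for, a point or a joint stands for the part that bears it (a point fixed in the world has none). Each returns a list of dicts, best first, with "score" (0 to 1); they miss things now and then, are a little off and sometimes report something else, mostly with a low value. They report only what shows in the picture. A call takes as long as a camera call. They do not tell look-alikes from the thing itself.
- ctrl.look_for(camera, thing): "pixel" ([column, row] in pixels, amid what is visible of it).
- ctrl.regions_of(camera, thing): "mask" (480x640 bool, what is visible of it) and "pixel" ([column, row] in pixels, amid what is visible of it).
- ctrl.pinpoint(camera, thing): "pixel" ([column, row] in pixels: a listed point, or the origin of a listed thing).
The state is a dict: "clock": time; "q": joint angles; "qd": joint speeds; "joint_efforts": joint torques, N m; "tcp_pos": TCP position; "ee_rot": TCP orientation; "force": force on the tool from outside, world axes, zero at the start; "moment": the same for the moment, N m; "grip_width": opening from 0.0 (shut) to 1.0 (fully open); "grip_force": force on a finger pad.
Only numpy, scipy, OpenCV 4.12 (cv2) and the standard library are available. Lean on these libraries where they do the work, as an engineer would, in place of code of your own. Each camera call takes 0.05 s, during which the arm holds its last target. There are 200 camera calls.

## Working session

There is one attempt and no reset: what is moved stays moved. The work goes in short steps, each a Python script; the robot and the scene stay as the last script left them, time stands still between calls to the robot, and variables do not carry over. Pictures are saved under pics/ and viewed, at most 10 in all, crops included, and the job is handed in when it is done.

```bash
ls; mkdir -p pics
cat > h.py <<'E'
from rig import ctrl
import numpy as np, cv2
def ray(s,p):
    K,R,t=s["intrinsics"],s["R"],s["t"]
    d=R.T@np.linalg.solve(K,[p[0],p[1],1.]); return -R.T@t,d
def tri(s1,p1,s2,p2):
    a,u=ray(s1,p1); b,v=ray(s2,p2)
    k=np.linalg.lstsq(np.c_[u,-v],b-a,rcond=None)[0]
    A=a+k[0]*u;B=b+k[1]*v
    return (A+B)/2,np.linalg.norm(A-B)
def dep(s,p):
    c,r=int(round(p[0])),int(round(p[1])); w=s["depth"][max(r-2,0):r+3,max(c-2,0):c+3]; w=w[w>0]
    if len(w)==0: return None
    o,d=ray(s,p); return o+d*np.median(w)
def save(s,n): cv2.imwrite("pics/"+n+".png",s["pixels"][:,:,::-1])
E
python3 - <<'E'
from h import *
np.set_printoptions(precision=4,suppress=True)
S={c:ctrl.snapshot(c) for c in("scene","top")}
for c in S: save(S[c],c+"0")
for n in "lens block_top fixture flipper_hinge flipper_seat flipper_handle nest other_lens spray_bottle carton job_tray".split():
    P={c:ctrl.pinpoint(c,n) for c in S}
    for c in S:
        for d in P[c][:3]: print(n,c,np.round(d["pixel"],1),round(d["score"],2),dep(S[c],d["pixel"]))
    if P["scene"] and P["top"]: print("   tri",*tri(S["scene"],P["scene"][0]["pixel"],S["top"],P["top"][0]["pixel"]))
print(ctrl.sense()["clock"])
E
```

```text
pics
lens scene [177.3 285.7] 0.7 [ 0.4845 -0.3059  0.0224]
lens scene [114.2 349.9] 0.65 [ 0.5537 -0.4538  0.0119]
lens scene [160.  236.2] 0.55 [ 0.3422 -0.2978  0.0126]
lens top [431.2 268.8] 0.97 [ 0.4673 -0.3011  0.0332]
lens top [499.1 238.1] 0.9 [ 0.5371 -0.4559  0.0279]
lens top [427.1 325.1] 0.69 [ 0.3411 -0.2951  0.0073]
   tri [ 0.4685 -0.3071 -0.0004] 0.002369631705480281
block_top scene [173.7 277.9] 0.66 [ 0.4722 -0.3062  0.0344]
block_top scene [154.3 231.8] 0.66 [ 0.3335 -0.3049  0.0225]
block_top top [433.8 268.1] 0.88 [ 0.4689 -0.3069  0.0335]
block_top top [500.3 235.4] 0.68 [ 0.5431 -0.4583  0.0294]
block_top top [431.3 329.6] 0.63 [ 0.3326 -0.3013  0.0221]
   tri [ 0.4692 -0.3069  0.0305] 0.0013299738051495249
fixture scene [327.  264.2] 0.77 [ 0.5904 -0.0268  0.041 ]
fixture scene [332.4 246.8] 0.39 [0.5616 0.0016 0.0461]
fixture top [297.9 223.7] 0.78 [ 0.5659 -0.0034  0.0482]
   tri [ 0.5692 -0.0064 -0.0003] 0.013220723023051134
flipper_hinge scene [335.7 244.6] 0.63 [0.5379 0.0244 0.0097]
flipper_hinge scene [327.4 261.4] 0.52 [ 0.5874 -0.0244  0.0454]
flippe
[... 784 characters left out ...]
0.3155 0.0116]
other_lens top [296.9 224.5] 0.18 [ 0.5644 -0.001   0.0459]
   tri [0.5073 0.317  0.0139] 0.0048612694893030274
spray_bottle scene [462.2 289.6] 0.94 [0.7631 0.1746 0.0389]
spray_bottle top [216.3 146.2] 0.89 [0.7314 0.1744 0.0877]
   tri [0.7532 0.1924 0.0098] 0.0015940996031134377
carton scene [336.  377.2] 0.74 [ 0.8089 -0.1325  0.0697]
carton scene [176.8 285. ] 0.72 [ 0.4835 -0.3062  0.0239]
carton top [348.8 130.1] 0.6 [ 0.7736 -0.1161  0.0692]
   tri [ 0.7916 -0.1192  0.0122] 0.0015003673498075827
job_tray scene [175.4 293.4] 0.93 [ 0.4919 -0.3151  0.011 ]
job_tray top [429.  260.5] 0.56 [ 0.4867 -0.3008  0.0127]
   tri [ 0.4858 -0.3096 -0.0017] 0.011884563150152138
1.2
```

View pics/scene0.png

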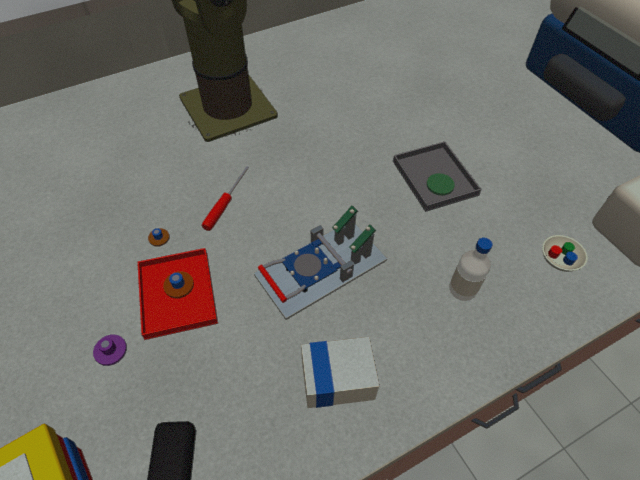

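View pics/top0.png

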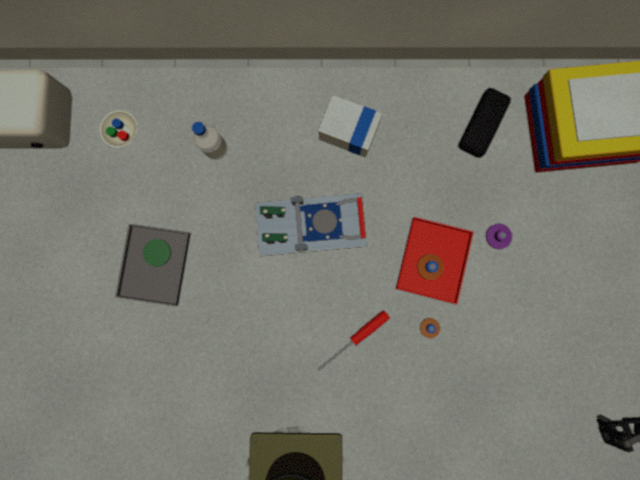

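The scene view shows the large amber lens with its blue block in the red tray at (177,283), or (431,267) in the top view. The small amber decoy is at (158,237) and the purple one at (109,348). The flipper plate is open, with its seat at (309,265) in scene and (324,221) in top, and its red handle at (272,283) in scene and (362,217) in top. I'll refine the fixture pose and block position next.

```bash
cat > m.py <<'E'
from h import *
np.set_printoptions(precision=4,suppress=True)
def cloud(s):
    K,R,t=s["intrinsics"],s["R"],s["t"]; v,u=np.mgrid[:480,:640]; z=s["depth"]
    X=np.stack([(u-K[0,2])/K[0,0]*z,(v-K[1,2])/K[1,1]*z,z],-1)
    return (X-t)@R
def red(s):
    h=cv2.cvtColor(s["pixels"],cv2.COLOR_RGB2HSV); return ((h[...,0]<8)|(h[...,0]>172))&(h[...,1]>150)&(h[...,2]>60)
def blue(s):
    h=cv2.cvtColor(s["pixels"],cv2.COLOR_RGB2HSV); return (abs(h[...,0].astype(int)-112)<14)&(h[...,1]>110)&(h[...,2]>40)
E
python3 - <<'E'
from m import *
hp={}
for c in("scene","top"):
    s=ctrl.snapshot(c); X=cloud(s); hp[c]=s
    near=lambda p,r:(np.hypot(X[...,0]-p[0],X[...,1]-p[1])<r)&(s["depth"]>0)
    b=red(s)&near((.58,-.147),.06); p=X[b]
    rr=cv2.minAreaRect(np.argwhere(b)[:,::-1].astype(np.float32)); s["h"]=rr[0]
    l=cv2.fitLine(p[:,:2].astype(np.float32),cv2.DIST_HUBER,0,.001,.001).ravel()
    print(c,"bar n",b.sum(),"mean",p.mean(0),"zmax",np.percentile(p[:,2],90),"dir",l[:2],"ext x",p[:,0].min(),p[:,0].max(),rr)
    b=blue(s)&near((.469,-.307),.03); p=X[b]; q=p[p[:,2]>np.percentile(p[:,2],80)-.004]
    rr=cv2.minEnclosingCircle(np.argwhere(b)[:,::-1].astype(np.float32)); s["b"]=np.argwhere(b)[:,::-1].mean(0)
    print(c,"block n",b.sum(),"top",q.mean(0),(q.min(0)+q.max(0))/2,rr,"px",s["b"])
    h=near((.575,-.02),.16)&(X[...,2]>.006)&(X[...,2]<.014)&~red(s); p=X[h]
    r=cv2.minAreaRect((p[:,:2]*1000).astype(np.float32)); print(c,"slab mm",r)
    p=X[blue(s)&near((.575,-.059),.07)&(X[...,2]>.03)]; print(c,"plate z",np.median(p[:,2]),"rect",cv2.minAreaRect((p[:,:2]*1000).astype(np.float32)))
    for n in("flipper_seat","flipper_handle","flipper_hinge","block_top"): s[n]=[d["pixel"] for d in ctrl.pinpoint(c,n)][:2]
A,B=hp["scene"],hp["top"]
print("tri bar",tri(A,A["h"],B,B["h"]),"block",tri(A,A["b"],B,B["b"]))
for n in("flipper_seat","flipper_handle","flipper_hinge","block_top"):
    for a in A[n]:
        for b in B[n]: print(n,*tri(A,a,B,b))
E
```

```text
scene bar n 231 mean [ 0.5835 -0.144   0.0497] zmax 0.051995490676299674 dir [0.9946 0.1039] ext x 0.534860604892987 0.6268497281647504 ((271.8216247558594, 283.1297302246094), (43.230621337890625, 5.440587997436523), 53.97262954711914)
scene block n 127 top [ 0.4751 -0.3027  0.0331] [ 0.4736 -0.3031  0.0334] ((176.3378448486328, 280.2837829589844), 7.649868011474609) px [176.622  280.7638]
scene slab mm ((569.021484375, -28.777313232421875), (127.24038696289062, 250.84500122070312), 5.564329147338867)
scene plate z 0.03989719428953213 rect ((569.7462158203125, -53.33250045776367), (89.57691192626953, 92.81787109375), 6.15187406539917)
top bar n 160 mean [ 0.58   -0.1437  0.0498] zmax 0.05276845385258968 dir [0.9956 0.094 ] ext x 0.536374529939649 0.6241000725288248 ((360.9010314941406, 217.50990295410156), (39.403472900390625, 4.079652309417725), 84.2894058227539)
top block n 60 top [ 0.4725 -0.3024  0.0332] [ 0.4724 -0.3031  0.034 ] ((431.5909118652344, 266.5), 5.6133198738098145) px [431.3167 266.4667]
top slab mm ((567.5518798828125, -17.015365600585938), (211.04364013671875, 294
[... 165 characters left out ...]
55328369)
tri bar (array([ 0.5807, -0.1436,  0.0456]), np.float64(0.0006674892519155533)) block (array([ 0.4729, -0.3035,  0.0225]), np.float64(0.00043114469252896143))
flipper_seat [ 0.5732 -0.0631  0.0459] 0.003284739199244418
flipper_seat [ 0.5679 -0.0971  0.0138] 0.07434761227438089
flipper_handle [ 0.5799 -0.1424  0.0465] 0.006263856049388516
flipper_handle [ 0.6637 -0.1085 -0.3177] 0.12754379831541138
flipper_hinge [ 0.5683 -0.0008  0.0505] 0.00029761218352304566
block_top [ 0.2958 -0.4726 -0.3915] 0.15767927578875376
block_top [ 0.5375 -0.4676  0.0194] 0.006764649985377723
block_top [ 0.3382 -0.3049  0.0365] 0.0074464396882970635
block_top [ 0.5253 -0.3379  0.2762] 0.06833392447180081
```

Everything agrees: yaw is about 5.7°, the bar is at (0.5805, -0.1436, 0.045) and the block top is at (0.4727, -0.3032, 0.034). Next I'll pick up the lens and measure the seat disc in the same step.

```bash
cat >> m.py <<'E'
yaw=np.radians(5.7); XF=np.array([np.cos(yaw),np.sin(yaw),0]); YF=np.array([-np.sin(yaw),np.cos(yaw),0]); Z=np.array([0,0,1.])
def down(y): return np.c_[np.cross(y,-Z),y,-Z]
def pick(p,ys):
    o=[(np.abs(j[6])+np.abs(j-np.array(ctrl.sense()["q"])).sum()*.3,k) for k,y in enumerate(ys) if (j:=ctrl.solve_ik(p,down(y))) is not None]
    print(o); return down(ys[min(o)[1]])
E
python3 - <<'E'
from m import *
# seat disc
px={}
for c in("scene","top"):
    s=ctrl.snapshot(c);X=cloud(s);h=cv2.cvtColor(s["pixels"],cv2.COLOR_RGB2HSV)
    b=(np.hypot(X[...,0]-.573,X[...,1]+.061)<.03)&(h[...,1]<90)&(h[...,2]<150)&(X[...,2]>.034)&(X[...,2]<.044)
    n,l,st,ce=cv2.connectedComponentsWithStats(b.astype(np.uint8)); i=1+np.argmax(st[1:,4]); px[c]=(s,ce[i])
    print(c,st[i],ce[i],X[l==i].mean(0))
print("seat",tri(*px["scene"],*px["top"]))
p=np.array([.4727,-.3032,.10]); R=pick(p,[XF,-XF]); np.save("R.npy",R)
ctrl.goto(p,R); print(ctrl.sense()["clock"])
hit=ctrl.move_l([p[0],p[1],.0145],max_speed=.06,contact_N=6)
st=ctrl.sense(); print(hit,st["tcp_pos"],st["force"])
ctrl.grasp(); st=ctrl.sense(); print(st["grip_width"]*85,st["grip_force"],st["force"])
ctrl.move_l([p[0],p[1],.14],max_speed=.1)
st=ctrl.sense(); print(st["clock"],st["grip_width"]*85,st["force"],st["tcp_pos"])
s=ctrl.snapshot("scene"); cv2.imwrite("pics/pick.png",cv2.resize(s["pixels"][130:350,60:320,::-1],None,fx=2.5,fy=2.5))
E
```

```text
scene [294 254  27  22 480] [307.1021 264.5562] [ 0.5718 -0.0618  0.0401]
top [312 209  25  25 457] [324.4026 220.9584] [ 0.5734 -0.0624  0.0397]
seat (array([ 0.573 , -0.0624,  0.0421]), np.float64(9.944611097172648e-06))
[(np.float64(0.7645429252146541), 0), (np.float64(3.5457122391459386), 1)]
3.2917
False [ 0.4729 -0.3034  0.0149] [-0.1598 -0.4639 -0.9281]
23.648123787794017 58.7437105178833 [0.2036 0.8073 3.7543]
6.8667 23.732413155335177 [-0.3934 -0.1002  0.4931] [ 0.4723 -0.303   0.1394]
```

View pics/pick.png

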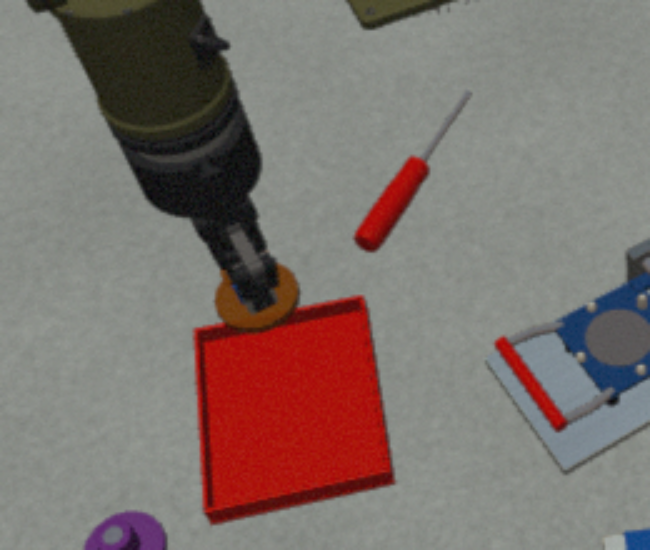

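The picture shows the tray empty and the lens level in the fingers at about (257,297) in the crop. I'll hover over the seat and check the lens centre against the TCP.

Run:
```python
from m import *
R=np.load("R.npy"); p=np.array([.5727,-.0622,.10]); ctrl.move_l([p[0],p[1],.14],R,max_speed=.2); ctrl.move_l(p,max_speed=.1); ctrl.dwell(.2)
st=ctrl.sense(); print(st["clock"],st["tcp_pos"])
s=ctrl.snapshot("scene"); X=cloud(s); h=cv2.cvtColor(s["pixels"],cv2.COLOR_RGB2HSV)
b=(h[...,0]>6)&(h[...,0]<24)&(h[...,1]>110)&(np.hypot(X[...,0]-p[0],X[...,1]-p[1])<.05)&(X[...,2]>.07)
P=X[b]; print(b.sum(),P.mean(0),P.min(0),P.max(0))
pts=np.argwhere(b)[:,::-1].astype(np.float32); hull=cv2.convexHull(pts); e=cv2.fitEllipse(hull); print(e,cv2.minEnclosingCircle(pts))
m=np.zeros((480,640),np.uint8); cv2.fillPoly(m,[hull.astype(int)],1); M=cv2.moments(m,True); cpx=(M["m10"]/M["m00"],M["m01"]/M["m00"])
for q in(e[0],cpx):
    o,d=ray(s,q); print("centre",o+d*((st["tcp_pos"][2]-.0065-o[2])/d[2]))
c=s["pixels"][190:300,250:400,::-1].copy(); cv2.imwrite("pics/hover.png",cv2.resize(c,None,fx=4,fy=4))
```

```text
9.125 [ 0.5732 -0.0622  0.1007]
482 [ 0.5852 -0.0735  0.2052] [ 0.5446 -0.1099  0.0897] [ 0.6156 -0.0205  0.5529]
((303.010498046875, 138.66250610351562), (83.08534240722656, 258.1689147949219), 172.93179321289062) ((285.0, 138.0), 126.49515533447266)
centre [0.2982 0.0727 0.0942]
centre [0.2664 0.0844 0.0942]
```

View pics/hover.png

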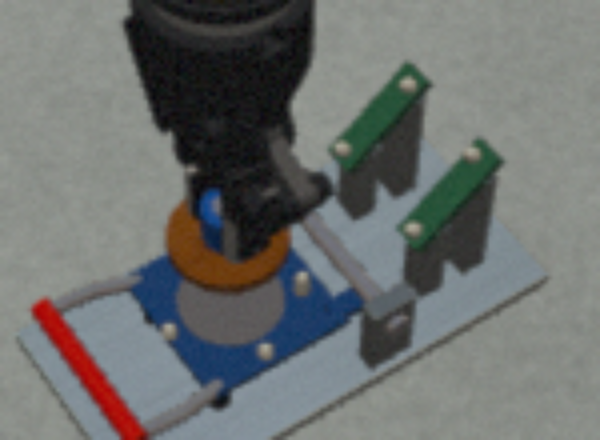

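The lens is level above the seat with the pins clear. My mask caught the arm, so I'll restrict it by height.

Run:
```python
from m import *
from scipy.optimize import least_squares
st=ctrl.sense()
for c in("scene","top"):
    s=ctrl.snapshot(c); X=cloud(s); h=cv2.cvtColor(s["pixels"],cv2.COLOR_RGB2HSV); t=st["tcp_pos"]
    b=(h[...,0]>6)&(h[...,0]<24)&(h[...,1]>110)&(np.hypot(X[...,0]-t[0],X[...,1]-t[1])<.045)&(X[...,2]>.08)&(X[...,2]<.106)
    print(c,b.sum())
    if b.sum()<20: continue
    # rays on mid-lens plane
    K=np.linalg.inv(s["intrinsics"]); q=np.argwhere(b)[:,::-1]; d=np.c_[q,np.ones(len(q))]@K.T@s["R"]; o=-s["R"].T@s["t"]
    z=t[2]-.0065; P=(o+d*((z-o[2])/d[:,2])[:,None])[:,:2]*1000
    H=cv2.convexHull(P.astype(np.float32))[:,0]
    print("enclosing",cv2.minEnclosingCircle(P.astype(np.float32)),"px",q.min(0),q.max(0))
    f=least_squares(lambda v:np.hypot(*(H-v[:2]).T)-v[2],[t[0]*1000,t[1]*1000,30],loss="soft_l1"); print("fit",f.x,"tcp",t*1000 if hasattr(t,'shape') else t)
```

```text
scene 309
enclosing ((572.7464599609375, -64.6983642578125), 29.88300895690918) px [292 240] [321 262]
fit [572.472  -63.2329  28.9501] tcp [573.1221 -62.2289 100.6008]
top 0
```

Run:
```python
from m import *
p=np.array([.5728,-.0615,.07]); ctrl.move_l(p,max_speed=.08)
hit=ctrl.move_l([p[0],p[1],.0485],max_speed=.03,contact_N=4); st=ctrl.sense()
print(hit,st["tcp_pos"],st["force"],st["moment"],st["clock"])
s=ctrl.snapshot("scene"); c=s["pixels"][190:300,250:400,::-1].copy(); cv2.imwrite("pics/seat.png",cv2.resize(c,None,fx=4,fy=4))
```

```text
True [ 0.5726 -0.0615  0.0508] [-1.0522  0.4538  6.6896] [-0.0351  0.2286  0.0308] 10.425
```

View pics/seat.png

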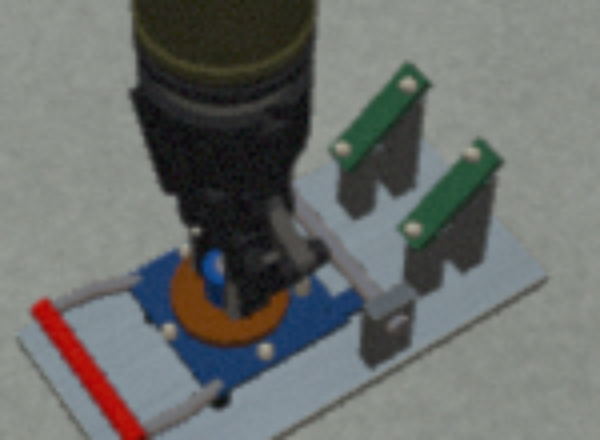

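Contact came exactly at seat height (TCP 0.0508), and the lens sits between the pins. I'll release, lift and check.

Run:
```python
from m import *
ctrl.ungrasp(); p=np.array(ctrl.sense()["tcp_pos"]); ctrl.move_l([p[0],p[1],.14],max_speed=.12)
b=np.array([.5805,-.1436,.12]); R=pick(b,[YF,-YF]); np.save("Rh.npy",R); ctrl.goto(b,R)
print(ctrl.sense()["clock"])
im=[]
for c,(r,k) in (("scene",(190,250)),("top",(170,260))):
    s=ctrl.snapshot(c); X=cloud(s); h=cv2.cvtColor(s["pixels"],cv2.COLOR_RGB2HSV)
    m=(h[...,0]>6)&(h[...,0]<24)&(h[...,1]>110)&(np.hypot(X[...,0]-.573,X[...,1]+.062)<.045)&(X[...,2]<.07)
    P=X[m]; print(c,m.sum(),np.percentile(P,[5,50,95],axis=0) if len(P) else "")
    if len(P): A=np.c_[P[:,:2]-P[:,:2].mean(0),np.ones(len(P))]; print("tilt",np.linalg.lstsq(A,P[:,2],rcond=None)[0])
    im.append(cv2.resize(s["pixels"][r:r+110,k:k+130,::-1],None,fx=3,fy=3))
cv2.imwrite("pics/rel.png",np.hstack(im))
```

```text
[(np.float64(2.002770659610908), 0), (np.float64(1.8646412231899672), 1)]
12.9333
scene 393 [[ 0.5498 -0.0874  0.0449]
 [ 0.5809 -0.0693  0.0476]
 [ 0.598  -0.037   0.0502]]
tilt [-0.0046 -0.0039  0.0476]
top 293 [[ 0.5475 -0.0848  0.0443]
 [ 0.5697 -0.0547  0.0477]
 [ 0.5966 -0.037   0.051 ]]
tilt [-0.0055 -0.0162  0.0477]
```

View pics/rel.png

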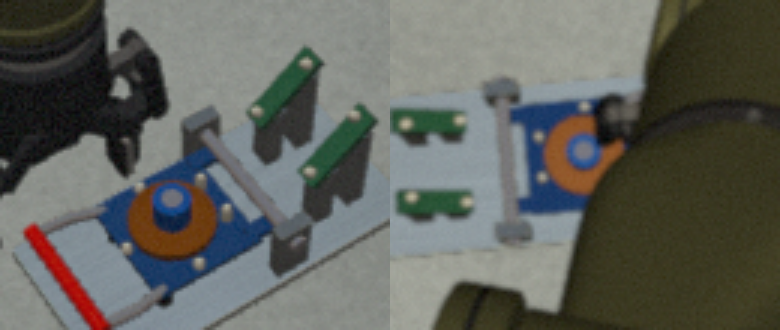

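The lens is released and seated: its upper face is level at 0.0477 (expected 0.048) and all the pins show around it. With the gripper vertical, the open hinge-side finger would hit the -y pin. I'll lean the tool back for the handle grasp and let the lean follow the arc.

```bash
cat >> m.py <<'E'
BAR=np.array([.5805,-.1436,.045]); HG=BAR+.14*YF; DP=.009
def tool(th,al,sg,d=DP,H=HG):  # th plate angle deg, al lean deg (body to -y positive)
    t,a=np.radians([th,al]); b=H-.14*np.cos(t)*YF+.14*np.sin(t)*Z
    z=np.sin(a)*YF-np.cos(a)*Z; y=sg*(np.cos(a)*YF+np.sin(a)*Z)
    return b+d*z, np.c_[np.cross(y,z),y,z]
lean=lambda th: 25-45*th/140
E
python3 - <<'E'
from m import *
print(ctrl.sense()["tcp_pos"],ctrl.sense()["q"],BAR,HG)
lo=np.array([-3.01,-.46,-1.47,.13,-1,.04,-2.66]);hi=np.array([3.01,2.08,1.51,2.56,4.14,2.09,2.66])
for sg in(1,-1):
    J=[ctrl.solve_ik(*tool(0,25,sg,-.07))]+[ctrl.solve_ik(*tool(t,lean(t),sg)) for t in range(0,141,20)]+[ctrl.solve_ik(*tool(140,-20,sg,-.07))]
    for j in J: print(sg,None if j is None else (j.round(2),min((j-lo).min(),(hi-j).min()).round(2)))
E
```

```text
[ 0.5804 -0.1426  0.1197] [ 0.1315  0.8017  0.0579  1.7529 -0.0764  0.59   -1.2335] [ 0.5805 -0.1436  0.045 ] [ 0.5666 -0.0043  0.045 ]
1 (array([ 0.94,  1.25, -1.26,  1.48,  0.77,  1.19,  1.37]), np.float64(0.21))
1 (array([ 0.92,  1.36, -1.26,  1.56,  0.91,  1.1 ,  1.26]), np.float64(0.21))
1 (array([ 0.88,  1.24, -1.26,  1.62,  0.93,  1.11,  1.15]), np.float64(0.21))
1 (array([ 0.81,  1.13, -1.26,  1.68,  0.95,  1.12,  1.02]), np.float64(0.21))
1 (array([ 0.71,  1.05, -1.26,  1.73,  0.99,  1.15,  0.86]), np.float64(0.21))
1 (array([ 0.59,  1.  , -1.26,  1.77,  1.04,  1.21,  0.68]), np.float64(0.21))
1 (array([ 0.44,  0.99, -1.26,  1.79,  1.1 ,  1.3 ,  0.5 ]), np.float64(0.21))
1 (array([ 0.29,  1.04, -1.26,  1.79,  1.17,  1.42,  0.33]), np.float64(0.21))
1 (array([ 0.16,  1.13, -1.26,  1.77,  1.24,  1.55,  0.19]), np.float64(0.21))
1 (array([ 0.11,  1.01, -1.25,  1.69,  1.11,  1.58,  0.26]), np.float64(0.22))
-1 (array([ 0.55,  0.95, -0.27,  1.51, -0.22,  0.92, -0.95]), np.float64(0.78))
-1 (array([ 0.51,  1.04, -0.28,  1.58, -0.23,  0.75, -0.94]), np.float64(0.71))
-1 (array([ 0.42,  0.92, -0.21,  1.64, -0.21,  0.72, -1.02]), np.float64(0.68))
-1 (array([ 0.29,  0.81, -0.12,  1.71, -0.18,  0.7 , -1.12]), np.float64(0.66))
-1 (array([ 0.11,  0.73, -0.01,  1.76, -0.14,  0.67, -1.26]), np.float64(0.63))
-1 (array([-0.1 ,  0.69,  0.11,  1.8 , -0.1 ,  0.65, -1.41]), np.float64(0.61))
-1 (array([-0.33,  0.7 ,  0.24,  1.83, -0.05,  0.63, -1.57]), np.float64(0.59))
-1 (array([-0.54,  0.76,  0.36,  1.83, -0.02,  0.62, -1.72]), np.float64(0.58))
-1 (array([-0.7 ,  0.86,  0.45,  1.81, -0.  ,  0.62, -1.85]), np.float64(0.58))
-1 (array([-0.76,  0.76,  0.48,  1.74,  0.01,  0.8 , -1.86]), np.float64(0.76))
```

Run:
```python
from m import *
ctrl.goto(*tool(0,25,-1,-.06)); p,R=tool(0,25,-1)
hit=ctrl.move_l(p,R,max_speed=.06,contact_N=5); st=ctrl.sense(); print(hit,st["tcp_pos"],p,st["force"])
if not hit:
    ctrl.grasp(); st=ctrl.sense(); print(st["clock"],st["grip_width"]*85,st["grip_force"],st["force"],st["tcp_pos"])
s=ctrl.snapshot("scene"); cv2.imwrite("pics/bar.png",cv2.resize(s["pixels"][170:320,220:420,::-1],None,fx=3.5,fy=3.5))
```

```text
False [ 0.5805 -0.1402  0.0372] [ 0.5801 -0.1398  0.0368] [-0.2181 -0.0915 -0.4593]
15.5583 9.530705231965433 58.55529427528381 [-1.0596  1.405   4.3139] [ 0.5801 -0.1394  0.0373]
```

View pics/bar.png

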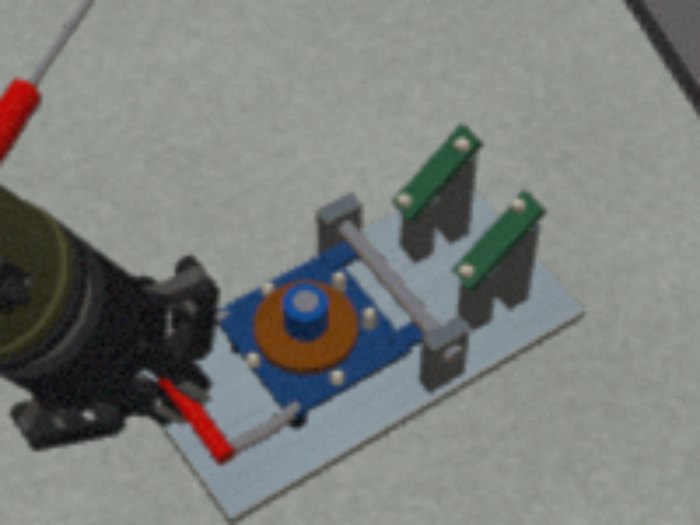

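The bar is held: the opening reads 9.5 mm, the same 2.4 mm low as it read on the block. The lens is still seated. Now I'll swing the plate, with a force guard.

Run:
```python
from m import *
for th in list(range(10,131,10))+[136,139,142]:
    hit=ctrl.move_l(*tool(th,lean(th),-1),max_speed=.06,contact_N=15 if th<135 else 10); st=ctrl.sense()
    print(th,hit,np.round(st["force"],1),round(st["clock"],1),round(st["grip_width"]*85,1))
    if hit: break
s=ctrl.snapshot("scene"); cv2.imwrite("pics/over.png",cv2.resize(s["pixels"][130:300,220:420,::-1],None,fx=3.5,fy=3.5))
print(st["tcp_pos"],tool(140,lean(140),-1)[0])
```

```text
10 False [-0.8  1.  -2. ] 16.2 9.4
20 False [ 0.6 -1.3 -1.5] 16.7 9.6
30 False [ 0.  -4.3  2.7] 17.3 9.4
40 False [-0.1 -7.7  2.2] 17.8 9.1
50 False [-0.5 -7.9  9.2] 18.4 9.3
60 False [-0.4 -9.6 12.1] 18.9 9.1
70 False [-3.5 -7.2 18.6] 19.5 9.4
80 False [-2.7 -3.8 19.7] 20.0 9.2
90 False [-2.  -2.  17.9] 20.6 9.3
100 True [0.  1.6 1.4] 21.0 9.4
[0.565  0.0215 0.1752] [0.5562 0.0994 0.1265]
```

View pics/over.png

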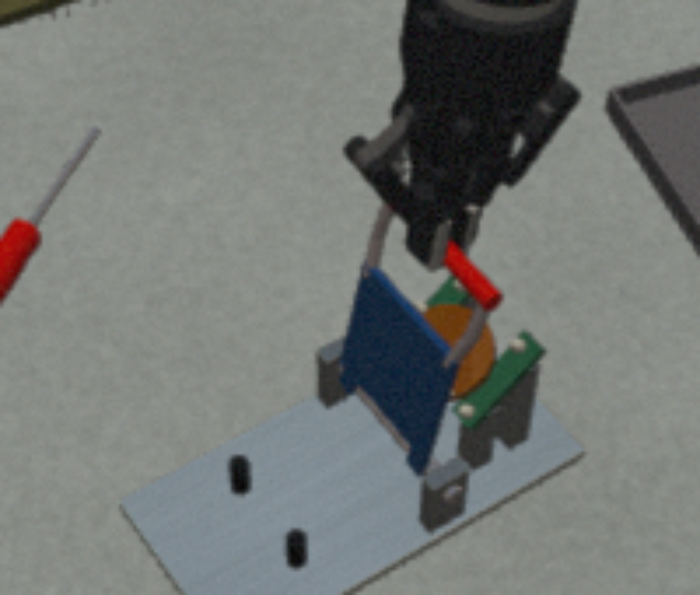

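The plate is just past upright and the lens has tipped out towards the nest, at about (460,350) in the crop. The stop was only the grip load relaxing. I'll continue more slowly.

Run:
```python
from m import *
for th in [103,110,117,124,131,136,139,141.5]:
    hit=ctrl.move_l(*tool(th,lean(th),-1),max_speed=.045,contact_N=20 if th<135 else 14); st=ctrl.sense()
    print(th,hit,np.round(st["force"],1),round(st["clock"],1),round(st["grip_width"]*85,1))
    if hit: break
s=ctrl.snapshot("scene"); cv2.imwrite("pics/over2.png",cv2.resize(s["pixels"][130:300,220:420,::-1],None,fx=3.5,fy=3.5))
print(st["tcp_pos"],tool(140,lean(140),-1)[0])
```

```text
103 False [-0.8  2.4 10.6] 21.4 8.9
110 False [-1.1  3.2  7.4] 21.9 9.3
117 False [3.1 4.7 3.2] 22.4 9.3
124 False [-0.4  3.4  3. ] 23.0 9.2
131 False [ 9.6  3.7 -1.2] 23.5 9.4
136 False [-0.7  2.   1.8] 23.9 9.1
139 False [-1.3  1.5  1.1] 24.2 9.3
141.5 True [-3.2  1.8  8.8] 24.4 9.2
[0.5552 0.0993 0.1251] [0.5562 0.0994 0.1265]
```

View pics/over2.png

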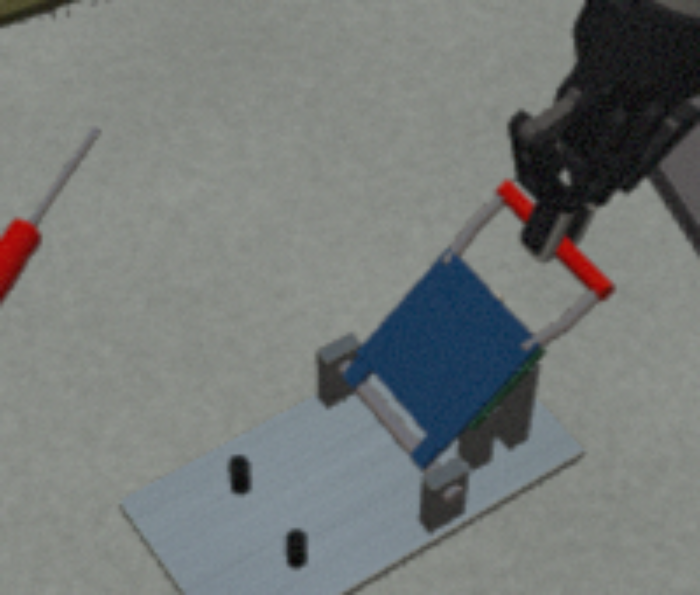

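The stop was felt at about 140° and the plate lies over the nest. I'll release, back off, and measure the plate's angle and the lens.

Run:
```python
from m import *
st=ctrl.sense(); p,R=np.array(st["tcp_pos"]),np.array(st["ee_rot"])
ctrl.ungrasp(); ctrl.move_l(p-.09*R[:,2],max_speed=.08); q=p-.09*R[:,2]; ctrl.move_l(q+[-.12,.06,.1],max_speed=.2); ctrl.dwell(.3)
print(ctrl.sense()["clock"],np.round(ctrl.sense()["force"],1))
im=[]
for c,(r,k) in (("scene",(150,270)),("top",(170,220))):
    s=ctrl.snapshot(c); X=cloud(s); Q=(X-HG); y,z=Q@YF,Q@Z; x=Q@XF
    b=blue(s)&(abs(x)<.04)&(y>0.01)&(y<.09)&(z>-.01)&(z<.1)
    if b.sum()>30:
        f=np.polyfit(y[b],z[b],1); print(c,"plate slope deg",180-np.degrees(np.arctan(f[0])))
    b=red(s)&(abs(x)<.06)&(y>.06)&(y<.15)&(z>.03)
    if b.sum()>10: print(c,"bar y,z",y[b].mean(),z[b].mean(),"surface angle",180-np.degrees(np.arctan2(z[b].mean()-.004,y[b].mean())))
    h=cv2.cvtColor(s["pixels"],cv2.COLOR_RGB2HSV)
    b=(h[...,0]>6)&(h[...,0]<24)&(h[...,1]>110)&(abs(x)<.06)&(y>0)&(y<.12)&(z>-.04)&(z<.12); print(c,"amber",b.sum())
    if b.sum(): print("x,y,z med",np.median(x[b]),np.median(y[b]),np.median(z[b]))
    im.append(cv2.resize(s["pixels"][r:r+120,k:k+130,::-1],None,fx=3,fy=3))
cv2.imwrite("pics/end.png",np.hstack(im))
```

```text
27.75 [0.4 0.  0.5]
scene plate slope deg 139.97086749896238
scene bar y,z 0.10519950244245371 0.09444240638117689 surface angle 139.31360150431854
scene amber 0
top plate slope deg 140.3803724168041
top bar y,z 0.1062143282359229 0.0947475772852024 surface angle 139.49002937268057
top amber 0
```

View pics/end.png

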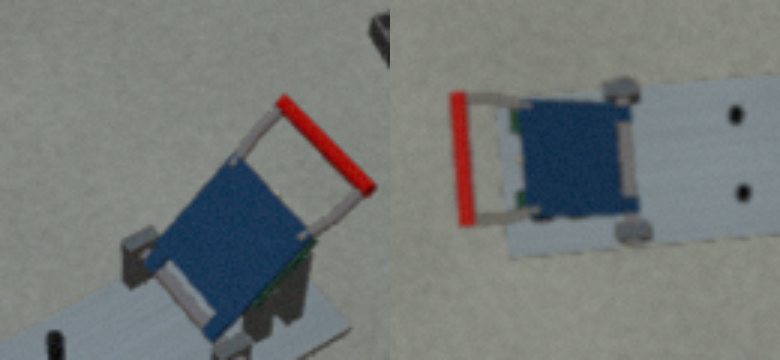

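The plate lies at 140° in both views (139.97° and 140.4°). No amber shows outside it, and a lens out of the nest would keep the plate from closing. The robot is clear, so I'm handing in.

```bash
python3 -c "
from rig import ctrl
print(ctrl.hand_in())"
```

```text
the job is handed in; nothing more can be done
None
```

I seated the lens block up, let go, swung the plate to its 140° stop and handed in at about 28 s; the closed plate hides the lens, so that it lies flat in the nest is inferred from the full closure, not seen.

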